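# Show the bolt stock: work a bin's lid lever and ease it shut

## Robot

A 7-joint arm with a two-finger parallel gripper is mounted at the origin on the work surface. World frame = base frame: x ahead of the robot, y to its left, z up, the work surface at z = 0. Lengths are in m, angles in rad, forces in N, time in s.
With the tool pointing down it reaches from about 0.4 to 0.875 m from the base axis. Payload 4.4 kg.
Tool frame: the origin (TCP) lies on the centre line of the jaws, within the pads' length; the fingertips stand 25 mm ahead of it and the grasp point (between the pads) lies 6 mm ahead of it; z points along the fingers, y is the line along which they close (so a half turn about z gives the same grasp; the last joint's range is limited). The gripper opens to 85 mm and grips with 20 to 120 N. Pads are 22 mm wide; open, the fingers measure 114 mm over their backs; the gripper's body (76 mm by 85 mm) begins 54 mm behind the grasp point. The pads swing forward as they close: fully open they stand 13 mm farther back than shut.
Start: joints at [1.28, 0.628, 0.038, 1.517, -0.027, 0.996, -0.02], TCP at [0.145, -0.634, 0.217] pointing down, gripper open.
Joint ranges: [-3.06, 3.06], [-0.37, 2.12], [-1.25, 1.32], [0.18, 2.47], [-1.1, 4.24], [0.23, 1.98], [-2.94, 2.94]. Speed limits (rad/s): [2.57, 2.57, 3.14, 3.14, 3.14, 3.14, 3.14].

## Interface

Orientations are given as a rotation vector (axis times angle).
In Python, from bench import r gives the robot as it stands.
- The arm moves only by the tool apply_moves, never from a script. Its argument "moves" is a list of rows, each an object of numbers: "tx", "ty", "tz": the shift along the tool's x, y, z each as a share of 25 cm, from -1 to 1; "wx", "wy", "wz": the turn, a rotation vector about the tool's x, y, z each as a share of 0.5 rad, from -1 to 1. A call has 1 to 20 rows; each row shifts and turns the commanded pose from where the row before left it, along the tool's axes as they then stand; what a row does not reach is not made up. A row lasts 1/8 s, in which the tool goes at most 62.5 mm and 10.7 degrees, less where a joint would pass 70% of its speed; a pose out of reach is approached as far as the arm can. A call with a number of a shift or a turn outside -1 to 1 is refused whole. A call with a gripper value outside its range is refused whole. "gripper" is the closure, from -1 (fully open) to 1 (shut), set as the call begins (left out, the last holds). The fingers move at their own pace and stop on an object; "squeeze" is the grip in N (left out, the last holds). Time passes only in rows, so rows that do not move let the fingers close. It gives the time, the measured TCP pose, the force, the opening and the grip force at its end, in the units of the state.
- r.get_obs(): the state, without advancing time (a new reading comes with each control period).
- r.read_camera(name): name is "side" or "top"; returns the picture (420x560x3 uint8, red, green, blue); there is no depth.
- r.get_calibration(name): a dict with "camera_matrix" (3x3 intrinsics, pixels), "rvec" (rotation vector, rad) and "tvec" (3), from world to camera coordinates, as OpenCV has them. Camera axes: x right, y down, z forward; pixel columns grow to the right and rows downward; lengths in m; the calibration is good to about 2 mm. A picture is of the moment at which its call begins. get_calibration takes no time and is no camera call.
- r.close_job(): hands the job in; it is judged then, once.
Trained networks look in the newest picture that a camera, given by its name, has taken for a name from the list of things; names that differ only in an ending like _2 or _b are one class to them, and where a whole thing is asked for, a point or a joint stands for the part that bears it (a point fixed in the world has none). Each returns a list of dicts, best first, with "conf" (0 to 1); they miss things now and then, are a little off and sometimes report something else, mostly with a low value. They report only what shows in the picture. A call takes as long as a camera call.
- r.silhouettes(label, camera): "region" (420x560 bool, what is visible of it) and "extent" ([left, top, right, bottom] in pixels, round what is visible of it).
The state is a dict: "clock": time; "joints": joint angles; "joint_vel": joint speeds; "tau": joint torques, N m; "tcp_pos": TCP position; "eef_rot": TCP orientation; "wrist_force": force on the tool from outside, world axes, zero at the start; "moment": the same for the moment, N m; "gripper_width": opening from 0.0 (shut) to 1.0 (fully open); "finger_force": force on a finger pad.
Only numpy, scipy, OpenCV 4.12 (cv2) and the standard library are available. Lean on these libraries where they do the work, as an engineer would, in place of code of your own. Each camera call takes 0.05 s, during which the arm holds its last target. There are 200 camera calls.

## Task

Of the two clear-lidded parts bins on the bench, open the one that holds the hex bolts: press the lever plate at its front all the way down with the fingertips and keep the lid fully up for two to three seconds so that the stock can be looked over. Then let the lever come up slowly under the fingers so that the lid comes down shut without slamming, and move clear. Work only that lever: do not touch the lids, leave the nut bin shut, and do not pick up or shift any of the things standing around.

Things in the scene. Friction and masses are not known exactly. Their poses are not given: they have to be found in the camera images.
- bolt_bin: grey steel parts bin fixed on a wooden riser block that lifts it 3 to 52 mm off the bench, 160 (x) x 150 (y) x 120 mm high, full of loose hex bolts (about 64 mm long), seen through its clear lid. Origin: centre of its underside; its x axis points away from its lever (the lever sticks out to -x, towards the robot), y to its left, z up; it may be turned about z by up to 0.3 rad. The two bins are alike but for their contents and may stand either way round.
- nut_bin: grey steel parts bin fixed on a wooden riser block that lifts it 3 to 52 mm off the bench, 160 (x) x 150 (y) x 120 mm high, full of loose hex nuts (about 28 mm across), seen through its clear lid. Origin: centre of its underside; its x axis points away from its lever (the lever sticks out to -x, towards the robot), y to its left, z up; it may be turned about z by up to 0.3 rad. The two bins are alike but for their contents and may stand either way round.
- bolt_pad (a point): centre of the upper face of the black finger plate (56 mm along the bin x, 44 mm wide, 6 mm thick) at the front end of the bolt bin's lever: 180 mm in front (-x) of the bin's centre and, at rest, 105 mm above the bin's underside. The plate is nearly level; pressing it takes it about 61 mm straight down (it swings on a pivot 180 mm behind it, drifting under 4 mm along x) to a firm stop.
- bolt_lever (a joint): angle of the bolt bin's lever: 0 at rest (plate up, lid shut), growing as the plate is pressed down, 0.34 rad at the stop. A push rod links it to the lid at nearly 3 times the lever's angle (0.34 rad of lever lifts the lid to about 1 rad). Only the lid's weight (about 2 to 5 N felt at the plate) brings it back: if the plate is let go, the lid falls shut with a slam.
- bolt_lid: clear lid with a steel edge on the bolt bin, 164 x 154 x 6 mm, hinged along the bin's far upper edge. Origin on the hinge, 80 mm behind the bin's centre and 124 mm above its underside; level when shut, its front edge rises up and away from the robot as the lever is pressed, up to about 270 mm above it.
- nut_pad (a point): centre of the upper face of the black finger plate (56 mm along the bin x, 44 mm wide, 6 mm thick) at the front end of the nut bin's lever: 180 mm in front (-x) of the bin's centre and, at rest, 105 mm above the bin's underside. The plate is nearly level; pressing it takes it about 61 mm straight down (it swings on a pivot 180 mm behind it, drifting under 4 mm along x) to a firm stop.
- nut_lever (a joint): angle of the nut bin's lever: 0 at rest (plate up, lid shut), growing as the plate is pressed down, 0.34 rad at the stop. A push rod links it to the lid at nearly 3 times the lever's angle (0.34 rad of lever lifts the lid to about 1 rad). Only the lid's weight (about 2 to 5 N felt at the plate) brings it back: if the plate is let go, the lid falls shut with a slam.
- nut_lid: clear lid with a steel edge on the nut bin, 164 x 154 x 6 mm, hinged along the bin's far upper edge. Origin on the hinge, 80 mm behind the bin's centre and 124 mm above its underside; level when shut, its front edge rises up and away from the robot as the lever is pressed, up to about 270 mm above it.
- clamp_a: steel worm-drive hose clamp lying flat on the bench on the robot's left, in front of or partly under a lever plate but clear of its travel: ring 68 mm across, 14 mm high; origin at the ring's centre on the bench
- clamp_b: another such hose clamp (68 mm across, 14 mm high), likewise on the robot's right; origin at the ring's centre on the bench
- big_bolt: single large steel bolt standing on its head between the bins: 85 mm tall, head 36 mm, shank 20 mm; origin under its centre
- socket: dark wrench socket standing between the bins: 28 mm across, 40 mm tall; origin under its centre
- jar: small round jar with steel cap between the bins: 54 mm across, 70 mm tall; origin under its centre
- carton: cardboard carton off to the robot's left: 70 x 100 x 50 mm high; origin under its centre
- spray_can: spray can off to the robot's right: 66 mm across, 170 mm tall; origin under its centre
- screwdriver: screwdriver lying on the bench between the robot and the bins, about 200 mm long, under 35 mm high; origin at its middle on the bench

How it is judged:
By the outcome, as a careful person would: the job done as asked, in the order asked, and still so for the second after the job is handed in, with the robot touching nothing.
It also fails if it takes over 42 s, if anything falls off the work surface, if the arm or the gripper's body presses on something with over 40 N, if the wrist force passes 120 N, or if a joint passes its speed limit or range.

## Working session

There is one attempt and no reset: what is moved stays moved. The work goes in short steps, Python scripts to look and compute and a tool call to move; the robot and the scene stay as the last step left them, time stands still between calls to the robot, and variables do not carry over. Pictures are saved under pics/ and viewed, at most 10 in all, crops included, and the job is handed in when it is done.

Besides the shell and the picture viewer there is one more tool, called after "Emit:" in YAML: its name, and indented under it one key for each argument. apply_moves: Moves the arm, as the interface text tells. Shift numbers are shares of 25 cm and turn numbers shares of 0.5 rad, none past 1 either way. Its arguments: {"type":"object","properties":{"moves":{"type":"array","items":{"type":"object","properties":{"tx":{"type":"number","minimum":-1,"maximum":1},"ty":{"type":"number","minimum":-1,"maximum":1},"tz":{"type":"number","minimum":-1,"maximum":1},"wx":{"type":"number","minimum":-1,"maximum":1},"wy":{"type":"number","minimum":-1,"maximum":1},"wz":{"type":"number","minimum":-1,"maximum":1}}}},"gripper":{"type":"number"},"squeeze":{"type":"number"}},"required":["moves"]}

```bash
mkdir -p pics
python3 - <<'E'
from bench import r
import cv2
for c in ("top","side"):
    cv2.imwrite(f"pics/{c}0.png",r.read_camera(c)[:,:,::-1])
    k=r.get_calibration(c);print(c,k)
    for l in ("bolt_bin","nut_bin","bolt_pad","nut_pad","bolt_lid","nut_lid"):
        print(l,[(round(d["conf"],2),[int(v) for v in d["extent"]],int(d["region"].sum())) for d in r.silhouettes(l,c)[:3]])
print(r.get_obs())
E
```

```text
top {'camera_matrix': array([[439.82652518,   0.        , 271.69141005],
       [  0.        , 439.82652518, 193.07002851],
       [  0.        ,   0.        ,   1.        ]]), 'rvec': array([ 2.14314235, -2.17254107,  0.11314875]), 'tvec': array([0.02070717, 0.58656548, 1.45049805])}
bolt_bin [(0.72, [172, 155, 243, 255], 3757)]
nut_bin [(0.55, [315, 158, 374, 251], 3606)]
bolt_pad [(0.97, [172, 165, 240, 254], 512), (0.7, [109, 209, 146, 233], 724)]
nut_pad [(0.87, [310, 166, 373, 254], 484)]
bolt_lid [(0.86, [181, 155, 236, 218], 2709), (0.54, [312, 165, 373, 255], 610)]
nut_lid [(0.66, [318, 161, 371, 214], 2680), (0.54, [180, 157, 237, 219], 2653), (0.34, [312, 166, 373, 253], 527)]
side {'camera_matrix': array([[457.50256153,   0.        , 284.49825595],
       [  0.        , 457.50256153, 203.35031401],
       [  0.        ,   0.        ,   1.        ]]), 'rvec': array([ 0.33615158, -2.83425512,  1.1157307 ]), 'tvec': array([0.55916612, 0.20329576, 1.19476577])}
bolt_bin [(0.7, [245, 395, 291, 417], 668), (0.38, [258, 128, 330, 173], 2168)]
nut_bin [(0.55, [257, 130, 365, 208]
[... 224 characters left out ...]

{'clock': 0.7, 'joints': array([ 1.28021003,  0.62837591,  0.03847959,  1.51736467, -0.02694455,
        0.99631901, -0.01999108]), 'joint_vel': array([ 0.0014651 ,  0.0010157 ,  0.00034084, -0.00037772,  0.00080277,
        0.00131927, -0.00109863]), 'tau': array([-1.76130716e-04, -5.63105214e+01,  1.22511294e+00, -1.93744665e+01,
        1.09787303e-02,  1.70875475e-03,  6.10887469e-06]), 'tcp_pos': array([ 0.14491367, -0.63367108,  0.21724001]), 'eef_rot': array([3.12171583e+00, 3.52393912e-01, 1.57865124e-05]), 'wrist_force': array([-0.32103434, -0.50169799,  0.33073768]), 'moment': array([-0.04333878,  0.02027173, -0.02360293]), 'finger_force': 0.0, 'gripper_width': 1.0007108816734325}
```

View pics/top0.png

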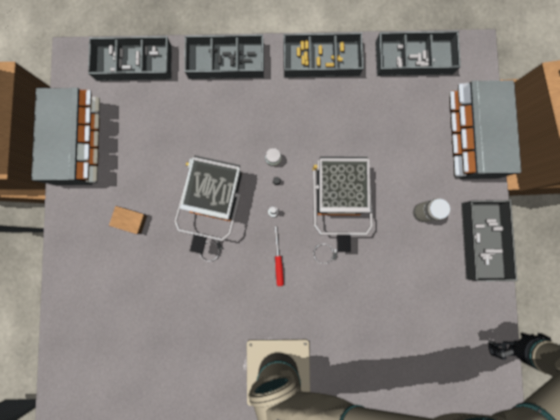

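View pics/side0.png

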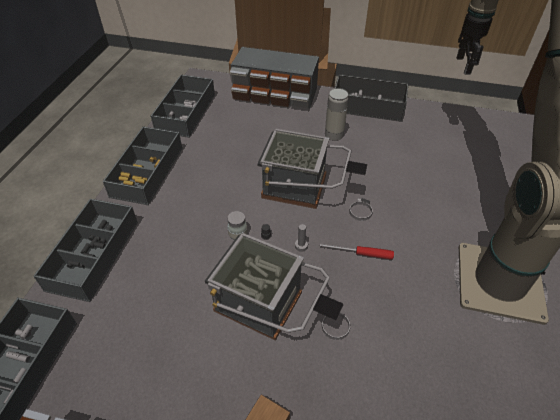

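The top view shows the bolt bin on the left (robot's left) at about (210,187), with its pad near (200,244). The nut bin is at (344,186). In the side view the bolt pad is near (329,306). Next I'll fit the bolt bin's pose.

```bash
cat > h.py <<'E'
from bench import r
import cv2, numpy as np
from scipy.optimize import least_squares
K={c:r.get_calibration(c) for c in("top","side")}
def proj(P,c):
    k=K[c];return cv2.projectPoints(np.float64(P).reshape(-1,1,3),k["rvec"],k["tvec"],k["camera_matrix"],None)[0][:,0]
def binpts(p,L):
    x,y,a,h=p;c,s=np.cos(a),np.sin(a);L=np.array(L,float)
    return np.c_[x+c*L[:,0]-s*L[:,1],y+s*L[:,0]+c*L[:,1],h+L[:,2]]
PAD=[[-180+i,j,105] for i,j in((-28,-22),(-28,22),(28,22),(28,-22))]
LID=[[i,j,130] for i,j in((-84,-77),(-84,77),(80,77),(80,-77))]
PAD=np.array(PAD)/1e3;LID=np.array(LID)/1e3
E
python3 - <<'E'
from h import *
im={c:cv2.imread(f"pics/{c}0.png") for c in K}
obs={}
for c,(u,v) in (("top",(200,244)),("side",(329,306))):
    w=im[c].max(2); m=(w<45).astype(np.uint8)
    n,l,s,ct=cv2.connectedComponentsWithStats(m,connectivity=4)
    i=l[v,u];print(c,w[v,u],s[i],ct[i]);obs[c]=ct[i]
lid=[d for d in r.silhouettes("bolt_lid","top")][0]["region"]
ls=[d for d in r.silhouettes("bolt_lid","side")][0]["region"]
def ctr(m):
    h=cv2.convexHull(np.argwhere(m)[:,::-1].astype(np.int32));q=cv2.moments(h);return np.array([q["m10"],q["m01"]])/q["m00"],h
ct_,h=ctr(lid);cs_,hs=ctr(ls)
box=cv2.boxPoints(cv2.minAreaRect(h));print("lid",ct_,cs_,box)
def f(p):
    R=[]
    for c in K: R.append(proj(binpts(p,PAD-[0,0,.002]),c).mean(0)-obs[c])
    q=proj(binpts(p,LID),"top"); R.append(q.mean(0)-ct_)
    R+= [b-q[np.argmin(((q-b)**2).sum(1))] for b in box]
    return np.concatenate(R)
s=least_squares(f,[.6,.18,-.2,.03],loss="soft_l1");print(s.x,s.fun.round(1));np.save("fit.npy",s.x)
print("pad",binpts(s.x,PAD).mean(0))
out=[]
for c,(x0,y0,x1,y1) in (("top",(160,140,260,270)),("side",(200,225,350,345))):
    S=4;g=cv2.resize(im[c][y0:y1,x0:x1],None,fx=S,fy=S,interpolation=cv2.INTER_CUBIC)
    for L,col in((PAD,(0,255,0)),(LID,(0,0,255))):
        q=((proj(binpts(s.x,L),c)-[x0,y0]+.5)*S).astype(np.int32);cv2.polylines(g,[q],True,col,1)
    out.append(cv2.resize(g,(400,int(400*g.shape[0]/g.shape[1]))))
H=max(o.shape[0] for o in out)
cv2.imwrite("pics/fit.png",np.hstack([cv2.copyMakeBorder(o,0,H-o.shape[0],0,0,0) for o in out]))
E
```

```text
top 47 [     0      0    560    420 227834] [281.30146949 210.88222566]
side 31 [313 294  30  26 442] [327.80316742 306.739819  ]
lid [209.05181093 187.53468386] [254.82329774 272.23858214] [[178.      210.     ]
 [188.92307 155.38461]
 [239.69229 165.53845]
 [228.76923 220.15384]]
[ 5.98232214e-01  2.09378684e-01 -1.68063693e-01 -8.32488990e-05] [-80.5  32.6  -0.6  -0.4   0.    0.1  -2.6   0.7  -0.8  -3.2   2.4  -0.4
   0.    3.3]
pad [0.42076832 0.23948794 0.10491675]
```

View pics/fit.png

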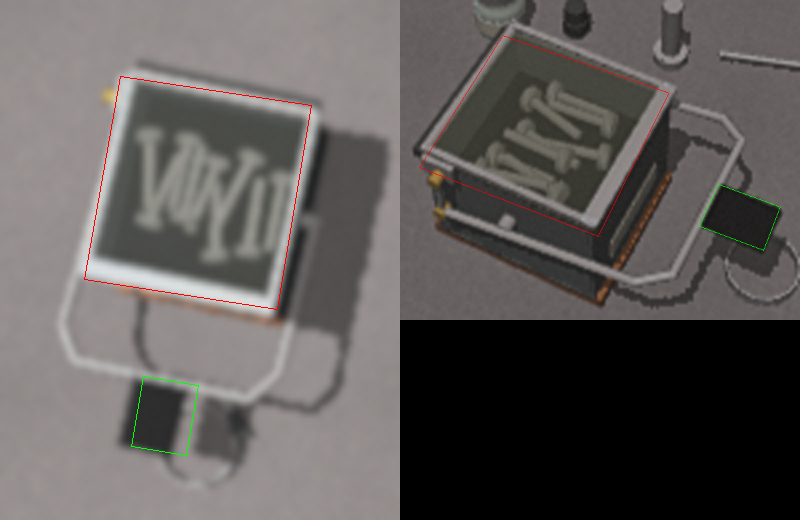

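The overlay shows the pad and lid drawn about 2–4 px off, because the top-view pad threshold failed. I'll refit with corners read from this picture.

Run:
```python
from h import *
im={c:cv2.imread(f"pics/{c}0.png") for c in K}
w=im["top"].max(2)[230:258,186:206]
w=im["top"].max(2);print(w[232:256,186:214])
sc=150/400
sl=np.array([(416,152),(510,25),(676,90),(597,235)])*sc+[200,225]-.5
tl=np.array([(83,278),(126,68),(320,104),(277,318)])/4+[160,140]-.5
sp=np.array([327.8,306.7]); 
m=np.zeros_like(w);m[230:256,186:208]=w[230:256,186:208]<62
n,l,s_,ct=cv2.connectedComponentsWithStats(m,connectivity=4);i=1+np.argmax(s_[1:,4]);print(s_[i],ct[i]);tp=ct[i]
def near(q,b): return [x-q[np.argmin(((q-x)**2).sum(1))] for x in b]
def f(p):
    R=[proj(binpts(p,PAD-[0,0,.002]),"top").mean(0)-tp,proj(binpts(p,PAD-[0,0,.002]),"side").mean(0)-sp]
    R=[2*x for x in R]
    R+=near(proj(binpts(p,LID),"top"),tl)+near(proj(binpts(p,LID),"side"),sl)
    return np.concatenate(R)
s=least_squares(f,[.6,.21,-.2,.03],loss="soft_l1");print(s.x,s.fun.round(1).reshape(-1,2).tolist());np.save("fit.npy",s.x)
def g(P): return np.r_[proj(P,"top")[0]-tp,proj(P,"side")[0]-sp]
t=least_squares(g,[.42,.24,.12]);print("tri",t.x,t.fun)
print("pad",binpts(s.x,PAD).mean(0))
out=[]
for c,(x0,y0,x1,y1) in (("top",(160,140,260,270)),("side",(200,225,350,345))):
    S=4;g=cv2.resize(im[c][y0:y1,x0:x1],None,fx=S,fy=S,interpolation=cv2.INTER_CUBIC)
    for L,col in((PAD,(0,255,0)),(LID,(0,0,255))):
        q=((proj(binpts(s.x,L),c)-[x0,y0]+.5)*S).astype(np.int32);cv2.polylines(g,[q],True,col,1)
    out.append(cv2.resize(g,(400,int(400*g.shape[0]/g.shape[1]))))
H=max(o.shape[0] for o in out)
cv2.imwrite("pics/fit2.png",np.hstack([cv2.copyMakeBorder(o,0,H-o.shape[0],0,0,0) for o in out]))
```

```text
[[173 178 181 180 180 180 175 164 158 154 139 122 119 130 143 147 143 140
  140 141 144 145 145 146 146 148 148 148]
 [153 160 166 168 171 176 173 163 160 165 163 153 144 146 154 153 143 135
  132 133 137 140 141 144 145 147 146 146]
 [146 149 151 149 151 154 149 132 130 144 151 150 150 157 166 164 153 147
  144 142 140 137 138 143 145 143 140 141]
 [147 148 149 146 145 143 128  99  84  92 101 106 117 131 147 150 147 152
  162 162 158 154 154 157 153 143 136 136]
 [149 151 151 149 148 141 119  83  58  53  54  60  70  82  94 101 107 122
  143 152 157 166 175 178 173 162 154 151]
 [150 151 151 150 148 139 113  76  52  46  45  46  48  50  51  55  61  75
   92 102 121 150 170 176 178 175 172 171]
 [149 150 149 150 147 134 104  68  49  45  45  46  45  45  45  46  45  48
   51  62  93 129 149 157 159 157 155 160]
 [149 150 150 150 145 128  94  61  48  46  46  46  46  47  46  46  45  45
   46  63  99 131 145 147 140 124 114 120]
 [149 150 150 150 142 119  84  56  47  46  46  46  46  46  46  45  46  44
   47  76 117 142 149 143 129 107  91  89]
 [150 149 150 149 139 112  75  52  46  45  47  
[... 1373 characters left out ...]
8 146 145 142 141 136 129 120 114 109 100  81  66  83 120
  141 149 150 146 132 118 104  97  95  95]
 [151 149 150 149 150 150 151 149 148 145 141 139 139 133 114  91  99 129
  145 150 152 151 146 139 129 123 122 121]
 [150 149 149 149 148 151 151 150 150 148 147 148 150 152 142 116 109 133
  148 152 153 153 151 149 145 145 144 143]]
[191 236  14  17 176] [197.84090909 243.82954545]
[ 0.59258737  0.20345623 -0.24541144  0.01128908] [[-0.1, 1.1], [0.8, 0.4], [0.2, 0.4], [-2.2, -1.7], [-0.9, -3.7], [0.9, -0.9], [50.9, 23.6], [86.2, -24.1], [148.4, 0.3], [118.8, 54.7]]
tri [0.41911159 0.24702208 0.11394403] [ 0.0077716   0.19152481 -0.132167   -0.02151501]
pad [0.41798062 0.24718821 0.11628908]
```

View pics/fit2.png

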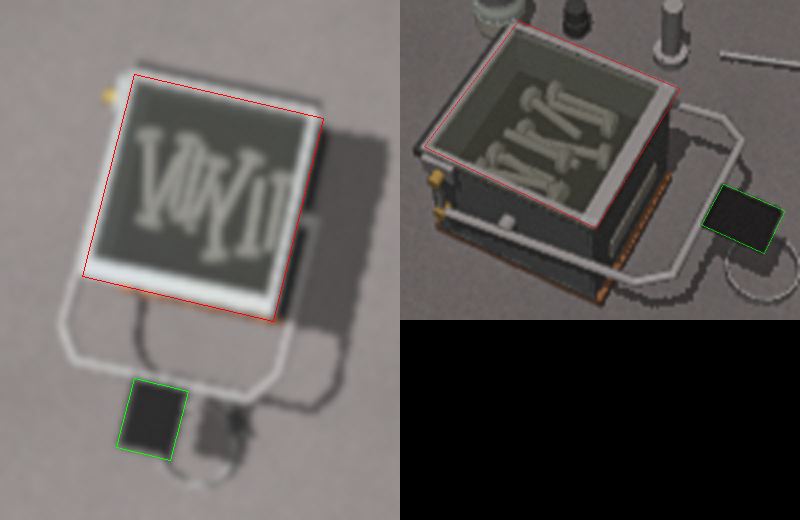

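The refit now matches: pad top at about (0.419, 0.247, 0.115) m, yaw about -0.24 rad. First I'll close the fingers, raise the tool and turn it, then start travelling.

Emit:
apply_moves:
  moves:
    - {"tz": -0.06,"wz": -0.3}
    - {"tz": -0.06,"wz": -0.35}
    - {"tz": -0.06,"wz": -0.35}
    - {"tz": -0.06,"wz": -0.35}
    - {"tz": -0.06,"wz": -0.35}
    - {"tz": -0.06,"wz": -0.35}
    - {"wz": -0.15,"tx": 0.08,"ty": 0.06}
    - {"tx": 0.16,"ty": 0.12}
    - {"tx": 0.16,"ty": 0.12}
    - {"tx": 0.16,"ty": 0.12}
    - {"tx": 0.16,"ty": 0.12}
    - {"tx": 0.16,"ty": 0.12}
    - {"tx": 0.16,"ty": 0.12}
    - {"tx": 0.08,"ty": 0.06}
  gripper: 1

```text
validation failed for argument at $.mo...
```

Emit:
apply_moves:
  moves:
    - {"tx": 0.0,"ty": 0.0,"tz": -0.06,"wx": 0.0,"wy": 0.0,"wz": -0.3}
  gripper: 1

```text
clock: 0.92
tcp_pos: [0.1448, -0.6327, 0.2312]
eef_rot: [-3.083, -0.591, 0.001]
wrist_force: [0.2, 0.4, -0.1]
gripper_width: 0.818
finger_force: 0.0
```

All six fields are needed in each row.

Emit:
apply_moves:
  moves:
    - {"tx": 0,"ty": 0,"tz": -0.06,"wx": 0,"wy": 0,"wz": -0.35}
    - {"tx": 0,"ty": 0,"tz": -0.06,"wx": 0,"wy": 0,"wz": -0.35}
    - {"tx": 0,"ty": 0,"tz": -0.06,"wx": 0,"wy": 0,"wz": -0.35}
    - {"tx": 0,"ty": 0,"tz": -0.06,"wx": 0,"wy": 0,"wz": -0.35}
    - {"tx": 0,"ty": 0,"tz": -0.06,"wx": 0,"wy": 0,"wz": -0.35}
    - {"tx": 0.08,"ty": 0.06,"tz": 0,"wx": 0,"wy": 0,"wz": -0.15}
    - {"tx": 0.16,"ty": 0.12,"tz": 0,"wx": 0,"wy": 0,"wz": 0}
    - {"tx": 0.16,"ty": 0.12,"tz": 0,"wx": 0,"wy": 0,"wz": 0}
    - {"tx": 0.16,"ty": 0.12,"tz": 0,"wx": 0,"wy": 0,"wz": 0}
    - {"tx": 0.16,"ty": 0.12,"tz": 0,"wx": 0,"wy": 0,"wz": 0}
    - {"tx": 0.16,"ty": 0.12,"tz": 0,"wx": 0,"wy": 0,"wz": 0}
    - {"tx": 0.16,"ty": 0.12,"tz": 0,"wx": 0,"wy": 0,"wz": 0}
    - {"tx": 0.08,"ty": 0.06,"tz": 0,"wx": 0,"wy": 0,"wz": 0}

```text
clock: 2.55
tcp_pos: [0.4215, -0.4094, 0.3066]
eef_rot: [-2.471, -1.938, -0.004]
wrist_force: [-0.4, 0.0, 0.1]
gripper_width: 0.0
finger_force: 0.0
```

Emit:
apply_moves:
  moves:
    - {"tx": 0.1,"ty": -0.01,"tz": 0,"wx": 0,"wy": 0,"wz": 0}
    - {"tx": 0.19,"ty": -0.02,"tz": 0,"wx": 0,"wy": 0,"wz": 0}
    - {"tx": 0.19,"ty": -0.02,"tz": 0,"wx": 0,"wy": 0,"wz": 0}
    - {"tx": 0.19,"ty": -0.02,"tz": 0,"wx": 0,"wy": 0,"wz": 0}
    - {"tx": 0.19,"ty": -0.02,"tz": 0,"wx": 0,"wy": 0,"wz": 0}
    - {"tx": 0.19,"ty": -0.02,"tz": 0,"wx": 0,"wy": 0,"wz": 0}
    - {"tx": 0.19,"ty": -0.02,"tz": 0,"wx": 0,"wy": 0,"wz": 0}
    - {"tx": 0.19,"ty": -0.01,"tz": 0,"wx": 0,"wy": 0,"wz": 0}
    - {"tx": 0.19,"ty": -0.02,"tz": 0,"wx": 0,"wy": 0,"wz": 0}
    - {"tx": 0.17,"ty": -0.09,"tz": 0,"wx": 0,"wy": 0,"wz": 0}
    - {"tx": 0.17,"ty": -0.1,"tz": 0,"wx": 0,"wy": 0,"wz": 0}
    - {"tx": 0.17,"ty": -0.1,"tz": 0,"wx": 0,"wy": 0,"wz": 0}
    - {"tx": 0.17,"ty": -0.1,"tz": 0,"wx": 0,"wy": 0,"wz": 0}
    - {"tx": 0.12,"ty": -0.08,"tz": 0.1,"wx": 0,"wy": 0,"wz": 0}
    - {"tx": 0.06,"ty": -0.04,"tz": 0.1,"wx": 0,"wy": 0,"wz": 0}
    - {"tx": 0,"ty": 0,"tz": 0.1,"wx": 0,"wy": 0,"wz": 0}

```text
clock: 4.55
tcp_pos: [0.4037, 0.2303, 0.2312]
eef_rot: [-2.472, -1.937, 0.0]
wrist_force: [0.6, -1.0, -0.1]
gripper_width: -0.004
finger_force: 0.0
```

Run:
```python
from h import *
o=r.get_obs();p=o["tcp_pos"];R=cv2.Rodrigues(o["eef_rot"])[0]
print(o["clock"],p,R.round(3).tolist(),o["wrist_force"])
print("shares to (.418,.247)",R.T@(np.array([.418,.247,p[2]])-p)/.25)
```

```text
4.55 [0.40369327 0.23025963 0.23119203] [[0.239, 0.971, -0.001], [0.971, -0.239, 0.001], [0.001, -0.001, -1.0]] [ 0.63116366 -0.97822765 -0.06916842]
shares to (.418,.247) [7.87074719e-02 3.95460654e-02 1.32000614e-05]
```

Emit:
apply_moves:
  moves:
    - {"tx": 0.04,"ty": 0.02,"tz": 0.08,"wx": 0,"wy": 0,"wz": 0}
    - {"tx": 0.04,"ty": 0.02,"tz": 0.1,"wx": 0,"wy": 0,"wz": 0}
    - {"tx": 0,"ty": 0,"tz": 0.06,"wx": 0,"wy": 0,"wz": 0}
    - {"tx": 0,"ty": 0,"tz": 0.03,"wx": 0,"wy": 0,"wz": 0}
    - {"tx": 0,"ty": 0,"tz": 0,"wx": 0,"wy": 0,"wz": 0}

```text
clock: 5.18
tcp_pos: [0.4203, 0.2441, 0.1646]
eef_rot: [2.477, 1.932, -0.001]
wrist_force: [-0.6, 0.8, -0.4]
gripper_width: -0.002
finger_force: 0.0
```

Run:
```python
from h import *
o=r.get_obs();print(o["tcp_pos"],o["wrist_force"])
p=np.load("fit.npy");out=[]
for c,(x0,y0,x1,y1) in (("top",(160,180,260,270)),("side",(260,225,360,345))):
    g=cv2.resize(r.read_camera(c)[y0:y1,x0:x1,::-1],None,fx=4,fy=4,interpolation=cv2.INTER_CUBIC)
    tip=o["tcp_pos"]-[0,0,.025]
    for q,col in ((tip,(0,0,255)),):
        a=(proj(q,c)[0]-[x0,y0]+.5)*4;cv2.circle(g,(int(a[0]),int(a[1])),4,col,1)
    q=((proj(binpts(p,PAD),c)-[x0,y0]+.5)*4).astype(np.int32);cv2.polylines(g,[q],True,(0,255,0),1)
    out.append(g)
H=max(i.shape[0] for i in out)
cv2.imwrite("pics/pre.png",np.hstack([cv2.copyMakeBorder(i,0,H-i.shape[0],0,0,0) for i in out]))
```

```text
[0.42033169 0.24409741 0.16460643] [-0.56071177  0.75890661 -0.43035528]
```

View pics/pre.png

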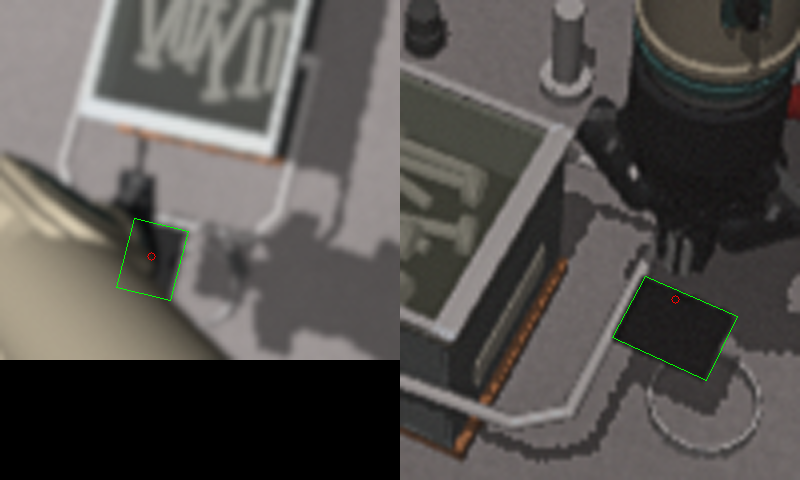

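The fingertips are above the plate centre, with predicted tip marks at (151,256) top and (675,299) side, both inside the plate outline. I'll descend gently to contact.

Emit:
apply_moves:
  moves:
    - {"tx": 0,"ty": 0,"tz": 0.03,"wx": 0,"wy": 0,"wz": 0}
    - {"tx": 0,"ty": 0,"tz": 0.03,"wx": 0,"wy": 0,"wz": 0}
    - {"tx": 0,"ty": 0,"tz": 0.02,"wx": 0,"wy": 0,"wz": 0}
    - {"tx": 0,"ty": 0,"tz": 0.02,"wx": 0,"wy": 0,"wz": 0}
    - {"tx": 0,"ty": 0,"tz": 0.02,"wx": 0,"wy": 0,"wz": 0}
    - {"tx": 0,"ty": 0,"tz": 0,"wx": 0,"wy": 0,"wz": 0}

```text
clock: 6.02
tcp_pos: [0.4208, 0.2442, 0.1343]
eef_rot: [-2.477, -1.932, 0.001]
wrist_force: [-0.2, -0.0, 0.3]
gripper_width: 0.001
finger_force: 0.0
```

Emit:
apply_moves:
  moves:
    - {"tx": 0,"ty": 0,"tz": 0.02,"wx": 0,"wy": 0,"wz": 0}
    - {"tx": 0,"ty": 0,"tz": 0.02,"wx": 0,"wy": 0,"wz": 0}
    - {"tx": 0,"ty": 0,"tz": 0,"wx": 0,"wy": 0,"wz": 0}

```text
clock: 6.4
tcp_pos: [0.4208, 0.2442, 0.1243]
eef_rot: [-2.477, -1.932, 0.001]
wrist_force: [0.8, -0.3, 0.3]
gripper_width: 0.001
finger_force: 0.0
```

```bash
cat > look.py <<'E'
from h import *
import sys
def look(name,boxes):
    out=[]
    for c,(x0,y0,x1,y1) in boxes:
        g=r.read_camera(c)[y0:y1,x0:x1,::-1].astype(np.float32)
        g=np.clip(255*(g/255)**.5,0,255).astype(np.uint8)
        out.append(cv2.resize(g,None,fx=4,fy=4,interpolation=cv2.INTER_CUBIC))
    H=max(i.shape[0] for i in out)
    cv2.imwrite(name,np.hstack([cv2.copyMakeBorder(i,0,H-i.shape[0],0,0,0) for i in out]))
look(sys.argv[1],(("top",(160,150,230,270)),("side",(235,225,365,345))))
o=r.get_obs();print(o["clock"],o["tcp_pos"],o["wrist_force"])
E
python3 look.py pics/c1.png
```

```text
6.5 [0.42100506 0.2443787  0.12465187] [ 1.20519088  1.2922651  -0.31402029]
```

View pics/c1.png

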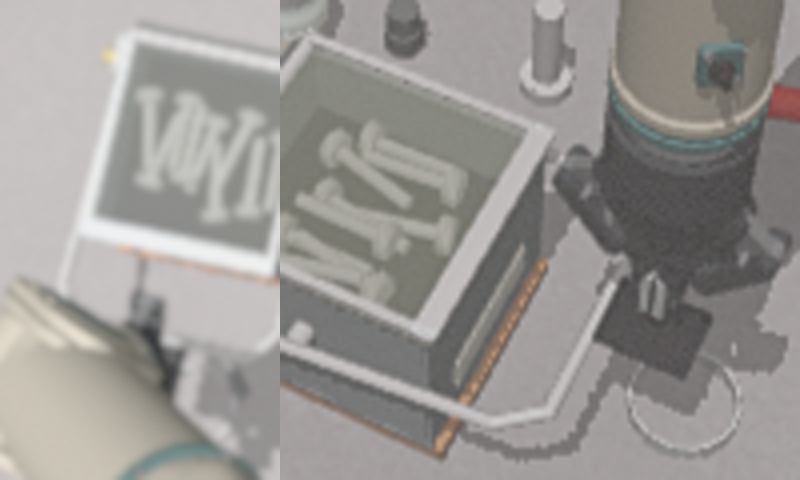

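The fingertips at side px (328,304) are still just above the plate, whose centre hasn't moved from (328,306). I'll continue down.

Run:
```python
from h import *
for z in (.09,.1,.11,.12,.13): print(z,proj([.421,.2444,z],"side")[0])
```

```text
0.09 [326.21054243 310.98272699]
0.1 [326.547116   308.70759817]
0.11 [326.88854374 306.39965681]
0.12 [327.2349314  304.05818789]
0.13 [327.58638788 301.6824555 ]
```

Emit:
apply_moves:
  moves:
    - {"tx": 0,"ty": 0,"tz": 0.02,"wx": 0,"wy": 0,"wz": 0}
    - {"tx": 0,"ty": 0,"tz": 0.02,"wx": 0,"wy": 0,"wz": 0}
    - {"tx": 0,"ty": 0,"tz": 0,"wx": 0,"wy": 0,"wz": 0}

```text
clock: 6.88
tcp_pos: [0.4207, 0.2441, 0.1142]
eef_rot: [-2.477, -1.932, 0.002]
wrist_force: [-0.6, 0.3, -0.8]
gripper_width: 0.001
finger_force: 0.0
```

Emit:
apply_moves:
  moves:
    - {"tx": 0,"ty": 0,"tz": 0.02,"wx": 0,"wy": 0,"wz": 0}
    - {"tx": 0,"ty": 0,"tz": 0.02,"wx": 0,"wy": 0,"wz": 0}
    - {"tx": 0,"ty": 0,"tz": 0,"wx": 0,"wy": 0,"wz": 0}

```text
clock: 7.25
tcp_pos: [0.421, 0.2443, 0.1044]
eef_rot: [-2.477, -1.932, 0.001]
wrist_force: [-0.4, 0.4, 0.3]
gripper_width: 0.0
finger_force: 0.0
```

```bash
python3 look.py pics/c2.png
```

```text
7.35 [0.42089281 0.24431442 0.10461449] [-0.32466798 -1.25699506 -0.50786158]
```

View pics/c2.png

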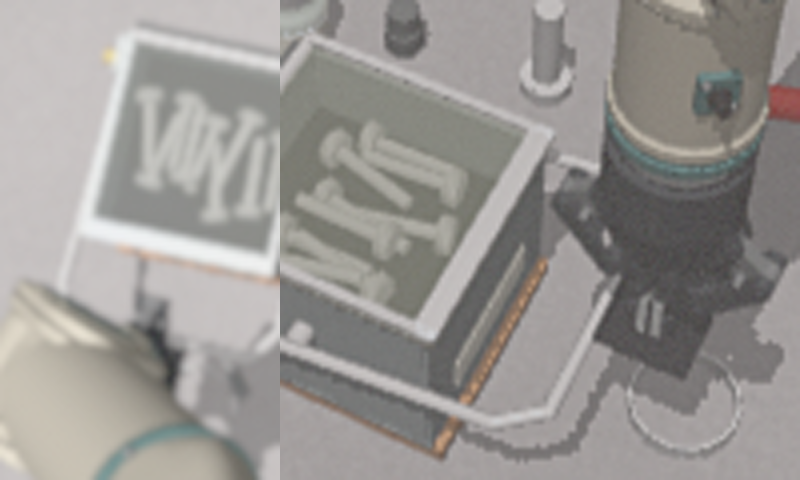

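Neither the plate nor the lid has moved, although the light finger stripes now overlap the plate around (328,309). I'll check numerically where the finger is relative to the plate.

Run:
```python
from h import *
for c in K:
    R=cv2.Rodrigues(K[c]["rvec"])[0];print(c,"cam",(-R.T@K[c]["tvec"]).round(3))
a=cv2.imread("pics/side0.png").max(2);b=r.read_camera("side").max(2)
print("side0");print(a[294:322:1,312:346]);print("now");print(b[288:322:1,312:346])
for z in (.08,.1046,.114):print(z,proj([.421,.2444,z],"side")[0],proj([.421,.2444,z],"top")[0])
```

```text
top cam [ 4.170e-01 -1.000e-03  1.508e+00]
side cam [0.399 0.778 1.009]
side0
[[106 104 106 109 106  99 135 141  63  42  76 102 107 108 111 101  62  54
   62 105 107 104 104 105 104 105 105 105 106 109 107 106 104 101]
 [106 106 103 105 100 116 144 104  35  24  33  49  79  99 101  65  56  55
   69 105 105 103 104 105 105 103 103 105 103 107 110 103 101 102]
 [105 105 102 101  94 136 142  62  27  29  27  29  34  40  47  44  51  67
  104 108 106 106 106 107 106 103 103 104 101 103 107 106 106 104]
 [105 104 102 100 126 146 107  38  25  34  30  34  32  29  27  32  41  77
  102 107 110 107 103 107 108 106 103 104 102 104 105 107 108 106]
 [103 103 101  97 138 144  55  26  31  33  34  33  34  29  34  32  29  37
   49  82 101  99  98 105 105 106 105 107 105 103 106 104 107 105]
 [103 104 102 125 146 106  35  27  33  31  34  33  35  32  34  35  32  33
   27  36  40  50  76  99 103 105 107 110 106 106 105 102 105 103]
 [102  99 100 138 145  60  26  28  31  31  34  32  34  33  34  30  33  32
   33  28  26  28  36  48  80  99 104 110 108 106 106 105 107 109]
 [ 99  86 126 148 105  37  26  31  
[... 2608 characters left out ...]
61  62  62  59  57  63 103  88  79]
 [103  99  63  53  54  55  69  70  58  55  59  67  52  59  59  60  58  58
   61  61  61  59  59  52  59  62  61  59  58  59  74 106 105 105]
 [104 103  60  55  57  71 103 103  70  55  82  55  55  59  57  60  60  59
   58  57  56  59  59  62  62  61  59  60  56  59 102 107 107 107]]
now
[[ 38  28  28 ...  24  27  25]
 [ 76  39  20 ...  24  30  31]
 [110  76  29 ...  27  28  27]
 ...
 [108 107  98 ...  70  50  65]
 [107 104  64 ... 106  78 106]
 [105 105  62 ... 113 109 111]]
0.08 [325.87872022 313.22573807] [200.52414463 243.41231624]
0.1046 [326.70356355 307.6500632 ] [199.19806988 243.40896159]
0.114 [327.02649758 305.46713328] [198.67902381 243.40764852]
```

Emit:
apply_moves:
  moves:
    - {"tx": 0,"ty": 0,"tz": 0.02,"wx": 0,"wy": 0,"wz": 0}
    - {"tx": 0,"ty": 0,"tz": 0.02,"wx": 0,"wy": 0,"wz": 0}
    - {"tx": 0,"ty": 0,"tz": 0,"wx": 0,"wy": 0,"wz": 0}
    - {"tx": 0,"ty": 0,"tz": 0,"wx": 0,"wy": 0,"wz": 0}

```text
clock: 7.9
tcp_pos: [0.4207, 0.2445, 0.0947]
eef_rot: [-2.477, -1.932, 0.001]
wrist_force: [-2.4, 0.5, 3.1]
gripper_width: 0.003
finger_force: 1.6
```

Run:
```python
from h import *
np.set_printoptions(threshold=100000,linewidth=250)
a=cv2.imread("pics/side0.png").max(2).astype(int);b=r.read_camera("side").max(2).astype(int)
print(b[286:324,308:348])
d=abs(a-b);print("lid diff",d[225:312,205:300].mean(),"top",abs(cv2.imread("pics/top0.png").max(2).astype(int)-r.read_camera("top").max(2))[155:205,180:240].mean())
o=r.get_obs();print(o["tcp_pos"],o["wrist_force"],o["moment"],o["tau"])
```

```text
[[ 50  25  29  28  28  34  32  60 113  48  25  27  29  27  30  28  31  29  29  26  30  29  26  28  28  29  30  30  29  27  28  26  29  28  27  27  29  28  27  24]
 [ 77  41  25  26  28  30  33  68 114  65  28  28  24  23  18  28  28  26  28  28  27  30  29  28  28  28  24  27  30  26  29  27  29  25  27  25  27  25  28  31]
 [108  76  41  24  28  30  30  43 102  53  30  29  25  26  26  26  25  25  26  29  28  28  29  28  26  27  30  25  27  30  28  27  25  26  24  27  20  25  29  31]
 [109 111  78  29  21  29  27  31  53  33  37  33  28  25  28  24  25  25  25  25  24  27  27  29  27  32  31  29  28  30  29  26  27  26  26  26  27  27  30  30]
 [111 113 109  52  24  25  26  32  33  33  40  41  30  30  28  26  24  28  23  25  24  25  27  25  26  25  28  26  28  26  25  25  25  23  24  28  26  29  26  35]
 [109 108 111  93  42  24  21  30  33  31  40  39  29  27  30  24  26  22  25  29  22  26  26  26  24  27  24  26  27  26  25  25  25  24  25  25  29  29  29  30]
 [107 108 111 110  79  40  26  28  28  35  32  35  31  29  28  29  28  25  27  26  26  24  26  23  23  26  29  26  27  26 
[... 4669 characters left out ...]
4  60  61  60  62  62  62  59  53  43  36  30  32  35  64  63  62  60  59  59  76 109  76  66  55]
 [ 86 101 104 103 108  99  65  57  58  74 104  76  67  72  93  49  56  61  59  60  59  58  60  61  61  57  44  35  44  61  63  62  59  58  75 107 111 111 112  87]
 [100 104 106 105 105  65  57  56  75 104 111 107 107 106 142  65  57  60  58  59  61  60  59  61  60  61  61  61  58  61  60  61  59  62 106 110 110 107 113 108]]
lid diff 11.866908650937688 top 6.508333333333334
[0.42091297 0.24445736 0.09477976] [-3.4931031   1.06059556  2.58163963] [ 0.18314578  0.58684033 -0.08224371] [ 9.21010897e-01 -4.46326947e+01 -2.58757666e+00 -1.11612958e+01  4.58019935e-01 -2.30844766e-01 -1.00495930e-03]
```

Contact came at TCP z of about 0.10 (3 N up, finger force 1.6 N). The plate is about 8 mm down and the lid has begun to lift. Image and force agree that the fingertips are on the plate, so I'll press on.

Emit:
apply_moves:
  moves:
    - {"tx": 0,"ty": 0,"tz": 0.02,"wx": 0,"wy": 0,"wz": 0}
    - {"tx": 0,"ty": 0,"tz": 0.02,"wx": 0,"wy": 0,"wz": 0}
    - {"tx": 0,"ty": 0,"tz": 0.02,"wx": 0,"wy": 0,"wz": 0}
    - {"tx": 0,"ty": 0,"tz": 0.02,"wx": 0,"wy": 0,"wz": 0}
    - {"tx": 0,"ty": 0,"tz": 0,"wx": 0,"wy": 0,"wz": 0}

```text
clock: 8.62
tcp_pos: [0.421, 0.2442, 0.0743]
eef_rot: [2.477, 1.932, -0.001]
wrist_force: [-3.0, 1.0, 2.7]
gripper_width: -0.0
finger_force: 1.4
```

```bash
python3 look.py pics/c3.png; python3 -c "
from h import *
print(r.get_obs()['moment'],r.get_obs()['finger_force'])"
```

```text
8.725 [0.4210222  0.2442778  0.07463695] [-2.06604619  0.38003659  3.75875913]
[ 0.19905844  0.54490073 -0.03085055] 1.5056108517455868
```

View pics/c3.png

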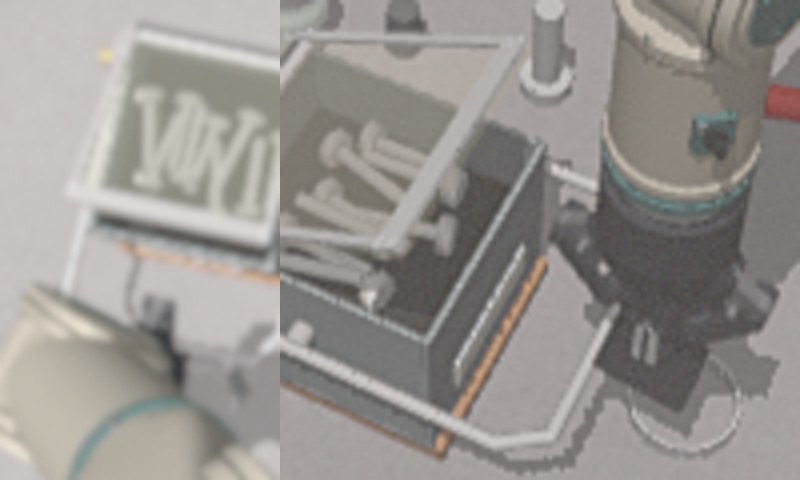

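The lid is about 40% up. The plate is under the fingertips at (645,345) and nothing else is touched.

Emit:
apply_moves:
  moves:
    - {"tx": 0,"ty": 0,"tz": 0.02,"wx": 0,"wy": 0,"wz": 0}
    - {"tx": 0,"ty": 0,"tz": 0.02,"wx": 0,"wy": 0,"wz": 0}
    - {"tx": 0,"ty": 0,"tz": 0.02,"wx": 0,"wy": 0,"wz": 0}
    - {"tx": 0,"ty": 0,"tz": 0.02,"wx": 0,"wy": 0,"wz": 0}
    - {"tx": 0,"ty": 0,"tz": 0.02,"wx": 0,"wy": 0,"wz": 0}

```text
clock: 9.35
tcp_pos: [0.4218, 0.2443, 0.0495]
eef_rot: [2.477, 1.931, 0.002]
wrist_force: [0.9, -0.3, 1.8]
gripper_width: -0.003
finger_force: 0.9
```

Emit:
apply_moves:
  moves:
    - {"tx": 0,"ty": 0,"tz": 0.012,"wx": 0,"wy": 0,"wz": 0}

```text
clock: 9.48
tcp_pos: [0.4213, 0.2443, 0.0464]
eef_rot: [2.477, 1.932, 0.0]
wrist_force: [0.9, 0.3, 1.1]
gripper_width: -0.0
finger_force: 0.7
```

Emit:
apply_moves:
  moves:
    - {"tx": 0,"ty": 0,"tz": 0.008,"wx": 0,"wy": 0,"wz": 0}

```text
clock: 9.6
tcp_pos: [0.4211, 0.2444, 0.0445]
eef_rot: [2.477, 1.932, 0.0]
wrist_force: [1.5, -0.8, 7.1]
gripper_width: 0.003
finger_force: 3.4
```

Emit:
apply_moves:
  moves:
    - {"tx": 0,"ty": 0,"tz": 0.004,"wx": 0,"wy": 0,"wz": 0}

```text
clock: 9.72
tcp_pos: [0.4213, 0.2444, 0.0442]
eef_rot: [2.477, 1.932, 0.001]
wrist_force: [-0.4, -2.1, 15.6]
gripper_width: -0.001
finger_force: 7.1
```

```bash
python3 look.py pics/c4.png
```

```text
9.825 [0.42127429 0.24443317 0.04443195] [-0.53027183 -0.4117807   9.27371827]
```

View pics/c4.png

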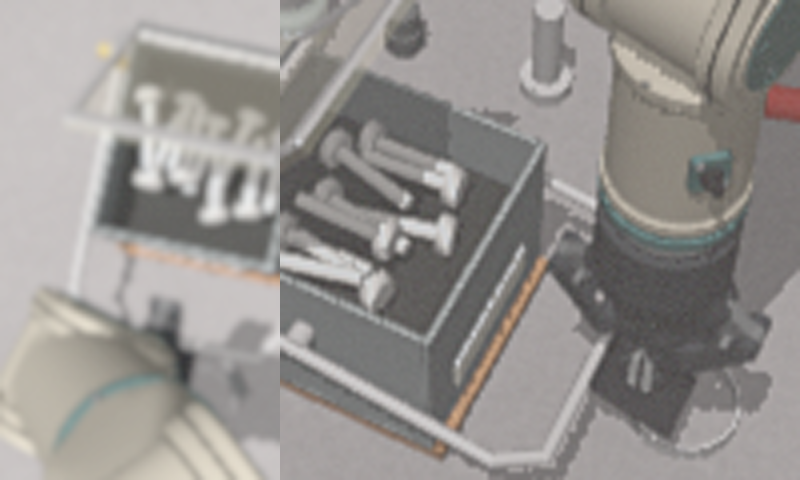

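The lid is fully up, the lever is at its stop with 9–15 N, and the bolts are in full view. I'll hold from here.

Emit:
apply_moves:
  moves:
    - {"tx": 0,"ty": 0,"tz": 0,"wx": 0,"wy": 0,"wz": 0}
    - {"tx": 0,"ty": 0,"tz": 0,"wx": 0,"wy": 0,"wz": 0}
    - {"tx": 0,"ty": 0,"tz": 0,"wx": 0,"wy": 0,"wz": 0}
    - {"tx": 0,"ty": 0,"tz": 0,"wx": 0,"wy": 0,"wz": 0}
    - {"tx": 0,"ty": 0,"tz": 0,"wx": 0,"wy": 0,"wz": 0}
    - {"tx": 0,"ty": 0,"tz": 0,"wx": 0,"wy": 0,"wz": 0}
    - {"tx": 0,"ty": 0,"tz": 0,"wx": 0,"wy": 0,"wz": 0}
    - {"tx": 0,"ty": 0,"tz": 0,"wx": 0,"wy": 0,"wz": 0}
    - {"tx": 0,"ty": 0,"tz": 0,"wx": 0,"wy": 0,"wz": 0}
    - {"tx": 0,"ty": 0,"tz": 0,"wx": 0,"wy": 0,"wz": 0}
    - {"tx": 0,"ty": 0,"tz": 0,"wx": 0,"wy": 0,"wz": 0}
    - {"tx": 0,"ty": 0,"tz": 0,"wx": 0,"wy": 0,"wz": 0}
    - {"tx": 0,"ty": 0,"tz": 0,"wx": 0,"wy": 0,"wz": 0}
    - {"tx": 0,"ty": 0,"tz": 0,"wx": 0,"wy": 0,"wz": 0}
    - {"tx": 0,"ty": 0,"tz": 0,"wx": 0,"wy": 0,"wz": 0}
    - {"tx": 0,"ty": 0,"tz": 0,"wx": 0,"wy": 0,"wz": 0}
    - {"tx": 0,"ty": 0,"tz": 0,"wx": 0,"wy": 0,"wz": 0}

```text
clock: 11.95
tcp_pos: [0.4212, 0.2444, 0.0444]
eef_rot: [2.477, 1.932, 0.001]
wrist_force: [0.4, -0.9, 9.5]
gripper_width: 0.0
finger_force: 4.5
```

Emit:
apply_moves:
  moves:
    - {"tx": 0,"ty": 0,"tz": -0.01,"wx": 0,"wy": 0,"wz": 0}
    - {"tx": 0,"ty": 0,"tz": -0.012,"wx": 0,"wy": 0,"wz": 0}
    - {"tx": 0,"ty": 0,"tz": -0.012,"wx": 0,"wy": 0,"wz": 0}
    - {"tx": 0,"ty": 0,"tz": -0.012,"wx": 0,"wy": 0,"wz": 0}
    - {"tx": 0,"ty": 0,"tz": -0.012,"wx": 0,"wy": 0,"wz": 0}
    - {"tx": 0,"ty": 0,"tz": -0.012,"wx": 0,"wy": 0,"wz": 0}

```text
clock: 12.7
tcp_pos: [0.4208, 0.2443, 0.0614]
eef_rot: [-2.477, -1.932, 0.001]
wrist_force: [-1.2, 0.9, 2.3]
gripper_width: -0.002
finger_force: 1.2
```

The plate follows the fingers. I'll keep rising and slow down near the end.

Emit:
apply_moves:
  moves:
    - {"tx": 0,"ty": 0,"tz": -0.01,"wx": 0,"wy": 0,"wz": 0}
    - {"tx": 0,"ty": 0,"tz": -0.01,"wx": 0,"wy": 0,"wz": 0}
    - {"tx": 0,"ty": 0,"tz": -0.01,"wx": 0,"wy": 0,"wz": 0}
    - {"tx": 0,"ty": 0,"tz": -0.01,"wx": 0,"wy": 0,"wz": 0}
    - {"tx": 0,"ty": 0,"tz": -0.01,"wx": 0,"wy": 0,"wz": 0}
    - {"tx": 0,"ty": 0,"tz": -0.01,"wx": 0,"wy": 0,"wz": 0}
    - {"tx": 0,"ty": 0,"tz": -0.01,"wx": 0,"wy": 0,"wz": 0}
    - {"tx": 0,"ty": 0,"tz": -0.01,"wx": 0,"wy": 0,"wz": 0}
    - {"tx": 0,"ty": 0,"tz": -0.01,"wx": 0,"wy": 0,"wz": 0}
    - {"tx": 0,"ty": 0,"tz": -0.01,"wx": 0,"wy": 0,"wz": 0}

```text
clock: 13.95
tcp_pos: [0.4213, 0.2442, 0.0864]
eef_rot: [2.477, 1.932, 0.0]
wrist_force: [-1.7, 0.5, 3.4]
gripper_width: -0.001
finger_force: 1.5
```

Emit:
apply_moves:
  moves:
    - {"tx": 0,"ty": 0,"tz": -0.006,"wx": 0,"wy": 0,"wz": 0}
    - {"tx": 0,"ty": 0,"tz": -0.006,"wx": 0,"wy": 0,"wz": 0}
    - {"tx": 0,"ty": 0,"tz": -0.006,"wx": 0,"wy": 0,"wz": 0}
    - {"tx": 0,"ty": 0,"tz": -0.006,"wx": 0,"wy": 0,"wz": 0}
    - {"tx": 0,"ty": 0,"tz": -0.006,"wx": 0,"wy": 0,"wz": 0}
    - {"tx": 0,"ty": 0,"tz": -0.006,"wx": 0,"wy": 0,"wz": 0}

```text
clock: 14.7
tcp_pos: [0.4216, 0.2445, 0.0954]
eef_rot: [2.477, 1.932, 0.001]
wrist_force: [1.8, -1.7, 2.9]
gripper_width: 0.0
finger_force: 1.3
```

Emit:
apply_moves:
  moves:
    - {"tx": 0,"ty": 0,"tz": -0.005,"wx": 0,"wy": 0,"wz": 0}
    - {"tx": 0,"ty": 0,"tz": -0.005,"wx": 0,"wy": 0,"wz": 0}
    - {"tx": 0,"ty": 0,"tz": -0.005,"wx": 0,"wy": 0,"wz": 0}
    - {"tx": 0,"ty": 0,"tz": -0.005,"wx": 0,"wy": 0,"wz": 0}
    - {"tx": 0,"ty": 0,"tz": -0.005,"wx": 0,"wy": 0,"wz": 0}
    - {"tx": 0,"ty": 0,"tz": -0.005,"wx": 0,"wy": 0,"wz": 0}
    - {"tx": 0,"ty": 0,"tz": -0.005,"wx": 0,"wy": 0,"wz": 0}
    - {"tx": 0,"ty": 0,"tz": -0.005,"wx": 0,"wy": 0,"wz": 0}

```text
clock: 15.7
tcp_pos: [0.4199, 0.2439, 0.1049]
eef_rot: [-2.477, -1.932, 0.003]
wrist_force: [0.4, -0.7, 0.1]
gripper_width: -0.0
finger_force: 0.0
```

The force has dropped to zero and the plate is at rest. Now I'll move clear upward and to the right, then check.

Emit:
apply_moves:
  moves:
    - {"tx": 0,"ty": 0,"tz": -0.02,"wx": 0,"wy": 0,"wz": 0}
    - {"tx": 0,"ty": 0,"tz": -0.06,"wx": 0,"wy": 0,"wz": 0}
    - {"tx": 0,"ty": 0,"tz": -0.12,"wx": 0,"wy": 0,"wz": 0}
    - {"tx": 0,"ty": 0,"tz": -0.15,"wx": 0,"wy": 0,"wz": 0}
    - {"tx": 0,"ty": 0,"tz": -0.15,"wx": 0,"wy": 0,"wz": 0}
    - {"tx": 0,"ty": 0,"tz": -0.15,"wx": 0,"wy": 0,"wz": 0}
    - {"tx": -0.08,"ty": 0.05,"tz": -0.12,"wx": 0,"wy": 0,"wz": 0}
    - {"tx": -0.15,"ty": 0.05,"tz": 0,"wx": 0,"wy": 0,"wz": 0}
    - {"tx": -0.15,"ty": 0.05,"tz": 0,"wx": 0,"wy": 0,"wz": 0}
    - {"tx": -0.15,"ty": 0.05,"tz": 0,"wx": 0,"wy": 0,"wz": 0}
    - {"tx": -0.15,"ty": 0.05,"tz": 0,"wx": 0,"wy": 0,"wz": 0}
    - {"tx": -0.08,"ty": 0.03,"tz": 0,"wx": 0,"wy": 0,"wz": 0}
    - {"tx": 0,"ty": 0,"tz": 0,"wx": 0,"wy": 0,"wz": 0}
    - {"tx": 0,"ty": 0,"tz": 0,"wx": 0,"wy": 0,"wz": 0}

```text
clock: 17.45
tcp_pos: [0.4424, 0.0443, 0.2982]
eef_rot: [-2.476, -1.933, -0.001]
wrist_force: [-0.4, 0.4, 0.1]
gripper_width: 0.002
finger_force: 0.0
```

Run:
```python
from h import *
o=r.get_obs();print(o["clock"],o["tcp_pos"],o["wrist_force"],abs(o["joint_vel"]).max())
for c,(x0,y0,x1,y1) in (("side",(200,225,310,345)),("top",(175,150,230,225))):
    a=cv2.imread(f"pics/{c}0.png").astype(int);b=r.read_camera(c)[:,:,::-1].astype(int)
    print(c,abs(a-b)[y0:y1,x0:x1].mean())
    cv2.imwrite(f"pics/end_{c}.png",b.astype(np.uint8))
```

```text
17.45 [0.44242781 0.04425019 0.29820537] [-0.40934064  0.35415762  0.07489943] 0.014553721846650741
side 4.220252525252525
top 3.1077171717171717
```

View pics/end_side.png

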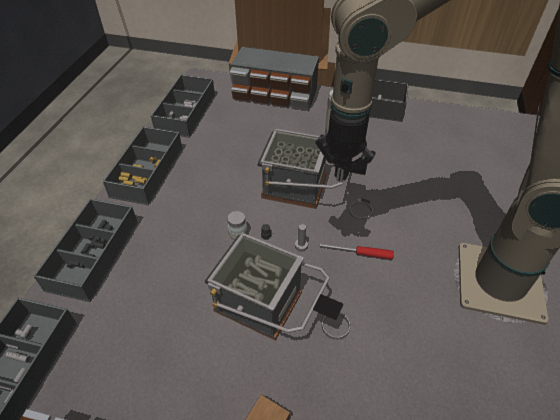

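The lid is shut, the lever is back at rest with its pad at (329,306), and nothing around it has moved. The arm is clear at z ≈ 0.30.

```bash
python3 -c "
from bench import r
print(r.close_job())"
```

```text
the job is handed in; nothing more can be done
None
```

I pressed the bolt bin's lever to its stop, held the lid fully up for about 2.4 s, eased it shut under the fingers, moved the arm clear, and handed the job in at about 17.5 s; no verdict was returned.

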